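# Unclamp a shaker plate and peel off its stuck lid

### The arm

A 6-joint arm with a two-finger parallel gripper is mounted at the origin on the work surface. World frame = base frame: x ahead of the robot, y to its left, z up, the work surface at z = 0. Lengths are in m, angles in rad, forces in N, time in s.
With the tool pointing down it reaches from about 0.25 to 0.725 m from the base axis. Payload 9.7 kg.
Tool frame: the origin (TCP) lies at the very end of the fingers, on their centre line; the grasp point (between the pads) lies 19 mm behind it; z points along the fingers, y is the line along which they close (so a half turn about z gives the same grasp; the last joint's range is limited). The gripper opens to 85 mm and grips with 20 to 120 N. Pads are 22 mm wide; open, the fingers measure 114 mm over their backs; the gripper's body (76 mm by 85 mm) begins 54 mm behind the grasp point. The pads swing forward as they close: fully open they stand 13 mm farther back than shut.
Start: joints at [1.288, 0.087, 0.176, 1.66, 0, 1.571], TCP at [0.153, 0.528, 0.231] pointing down, gripper open.
Joint ranges: [-3.13, 3.13], [-0.85, 1.81], [-1.15, 1.24], [-2.2, 2.28], [-1.44, 1.52], [-3.14, 3.14]. Speed limits (rad/s): [2.22, 2.22, 2.57, 3.14, 3.14, 3.14].

### API

Orientations are given as a unit quaternion [w, x, y, z].
In Python, from station import bot gives the robot as it stands. Calls block until the motion is done:
- bot.move_ptp(position, orientation): joint-space move of the TCP to a pose.
- bot.servo_line(position, ori=None, velocity=0.15): straight line of the TCP; ori=None keeps the orientation; velocity is the mean speed in m/s.
- bot.set_joints(angles): joint-space move.
- bot.set_gripper(opening, grasp_force=None): finger opening in m; grasp_force is the grip in N (None keeps the last); returns when the fingers have stopped.
- bot.wait(seconds).
- bot.ik(position, orientation): joint angles nearest the present ones, or None.
- bot.get_image(name): name is "scene" or "top" or "wrist"; returns a dict with "img" (480x640x3 uint8, red, green, blue), "depth" (480x640 float32, m along the optical axis (not along the pixel's ray), 0 where there is no reading), "K" (3x3 intrinsics, pixels), "pose" (4x4, takes a point from camera to world coordinates). Camera axes: x right, y down, z forward; pixel columns grow to the right and rows downward; lengths in m; the calibration is good to about 2 mm. The wrist camera is an equidistant fisheye: a pixel r from the principal point sees the ray r / f radians off the axis. A picture is of the moment at which its call begins.
A pose or a line that the arm cannot do raises bot.PlanningError and nothing moves.
- bot.job_done(): hands the job in; it is judged then, once.
Trained networks look in the newest picture that a camera, given by its name, has taken for a name from the list of things; names that differ only in an ending like _2 or _b are one class to them, and where a whole thing is asked for, a point or a joint stands for the part that bears it (a point fixed in the world has none). Each returns a list of dicts, best first, with "conf" (0 to 1); they miss things now and then, are a little off and sometimes report something else, mostly with a low value. They report only what shows in the picture. A call takes as long as a camera call. They do not tell look-alikes from the thing itself.
- bot.regions_of(thing, camera): "pixels" (480x640 bool, what is visible of it) and "bbox" ([left, top, right, bottom] in pixels, round what is visible of it).
- bot.landmark_of(thing, camera): "xy" ([column, row] in pixels: a listed point, or the origin of a listed thing).
Readings, each from a call of its own:
- bot.get_time(): time.
- bot.get_joints(): joint angles.
- bot.get_joint_vel(): joint speeds.
- bot.get_tau(): joint torques, N m.
- bot.get_position(): TCP position.
- bot.get_orientation(): TCP orientation.
- bot.get_wrist_force(): force on the tool from outside, world axes, zero at the start.
- bot.get_wrist_torque(): the same for the moment, N m.
- bot.get_opening(): finger opening in m.
- bot.get_gripper_force(): force on a finger pad.
Only numpy, scipy, OpenCV 4.12 (cv2) and the standard library are available. Lean on these libraries where they do the work, as an engineer would, in place of code of your own. Each camera call takes 0.05 s, during which the arm holds its last target. There are 200 camera calls.

### The job

On the plate shaker, slide the clamp jaw fully open, then peel the stuck lid off the deep-well plate by lifting its tabbed corner first while the opposite corner stays down, so that the plate stays seated in its nest; do not disturb the glassware, jars and spare plate around it. Finish while still holding the lid in the gripper: level, still, and at least 10 cm above the plate.

Things in the scene. Friction and masses are not known exactly. Their poses are not given: they have to be found in the camera images.
- shaker: Low white bench shaker, fixed; tan deck 260 (x) x 360 (y) mm, its top 80 mm above the origin, which is on the bench under the deck's centre. Axes: x away from the robot at yaw 0, y along the long side, z up. A nest in the middle holds the plate: side rails 6 mm high, end stop 10 mm high at +y, the sliding jaw at -y. Black knobs, 16 mm high, at the deck's corners.
- jaw (a joint): Opening of the aluminium clamp jaw, m: 0 shut on the plate, 0.040 fully open (stop). It slides along the shaker's -y, away from the plate, against about 4 N of friction, and stays where it is left. While shut, its 4 mm lip reaches up to 9 mm over the lid's -y end, 2 mm above the lid's flat top.
- jaw_handle (a point): Centre of the top edge of the jaw's upright handle: a plate 10 mm thick along the shaker's y, 40 mm wide along its x, standing 28 mm above the jaw's flat top (which lies 39 mm above the deck). The lip begins 30 mm from the handle's centre towards the plate. Moves with the jaw; its axes are the shaker's.
- plate: White deep-well plate, loose in the nest, 90 x 130 mm at its foot (6 mm high), 82 x 120 mm above, 30 mm high, about 0.6 kg. Origin at the centre of its underside; axes as the shaker's, long side along y.
- lid: White flat lid over the plate, about 60 g, 93 (x) x 134 (y) mm, slab 3 mm thick, 7 mm skirt outside the plate's top. Origin: centre of the slab's underside, resting 30 mm above the plate's origin; axes as the plate's. Four sprung pads at x +-33, y +-60 mm hold the skirt by friction, about 2 N each, until that corner has risen 5 mm: together more than the plate's weight, so a level pull may lift the plate.
- lid_tab (a point): Centre of the top edge of the lid's upright finger tab near its +x +y corner (x 26, y 47 mm in the lid's frame): a fin 8 mm thick, 24 mm long, standing 26 mm above the lid's flat top; this point is 29 mm above the slab's underside. The fin runs at 45 degrees, along the lid's (+x +y) diagonal; it is pinched across, along (-x +y). Axes as the lid's.
- lid_far (a point): Point on the slab's underside at the corner opposite the tab (x = -41, y = -60 mm in the lid's frame), directly over the plate's top corner, about which the lid tips when the tab is raised. Axes as the lid's.
- jar_a: Small capped jar on the shaker deck, 36 mm across, 42 mm high, standing near the deck's -x +y corner, a bystander; origin under its centre.
- jar_b: A like jar on the shaker deck near its +x -y corner, a bystander; origin under its centre.
- flask_a: Conical flask with a foil cap on the bench to the robot's right, 84 mm across, 127 mm high, a bystander; origin under its centre.
- flask_b: A like flask on the bench to the right, a bystander; origin under its centre.
- flask_c: Smaller conical flask on the bench to the left, 72 mm across, 108 mm high, a bystander; origin under its centre.
- open_plate: Lidless white well plate lying on the bench to the left, 86 x 128 x 20 mm, a bystander; origin under its centre.
Things that resemble listed ones, but are neither listed nor needed, are in the scene too. Leave any green, orange or pink look-alike of the lid alone.

How it is judged:
On the way, in this order (a step that is already met when the one before it is completed fails the run):
1. the clamp jaw is slid open, to within 10 mm of its stop (value of joint jaw above 0.03 m), for 0.2 s.
2. the lid's tabbed corner is lifted at least 15 mm while the opposite corner is still down on the plate (within 8 mm) (z of lid_tab in the frame of plate above 0.074 m and z of lid_far in the frame of plate below 0.038 m), for 0.1 s.
At the end, for the whole second after the job is handed in: The jaw is open (more than 28 mm), the gripper holds the lid still and level (within 0.2 rad) with its underside at least 95 mm above the plate's top, touching neither plate nor shaker, and the plate sits in its nest within 8 mm of where it was, not tilted by more than 0.04 rad (value of joint jaw above 0.028 m and z of lid in the frame of plate above 0.125 m and angle between lid's own z axis and vertical below 0.2 rad and linear speed of lid below 0.03 m/s and contact force between lid and the fingers above 0.5 N and contact force between lid and plate below 0.05 N and contact force between lid and shaker below 0.05 N and distance of plate from where it was at the start of the episode below 0.008 m and angle between plate's own z axis and vertical below 0.04 rad); the arm keeps its last pose, push and grip.
It fails at once if the plate is lifted or dragged out of its seat (more than 15 mm) (distance of plate from where it was at the start of the episode above 0.015 m).
It fails at once if a bystander is pushed more than 25 mm or knocked over (distance of any of flask_a, flask_b, flask_c, open_plate, jar_a, jar_b from where it was at the start of the episode above 0.025 m or angle between any of flask_a, flask_b, flask_c, open_plate, jar_a, jar_b's own z axis and vertical above 0.5 rad).
It also fails if it takes over 45 s, if anything falls off the work surface, if the arm or the gripper's body presses on something with over 40 N, if the wrist force passes 120 N, or if a joint passes its speed limit or range.

## Working session

There is one attempt and no reset: what is moved stays moved. The work goes in short steps, each a Python script; the robot and the scene stay as the last script left them, time stands still between calls to the robot, and variables do not carry over. Pictures are saved under pics/ and viewed, at most 10 in all, crops included, and the job is handed in when it is done.

```bash
mkdir -p pics; cat > h.py <<'E'
import numpy as np, cv2
from station import bot
def px2w(im,uv,z=None):
    K,T=im["K"],im["pose"]; u,v=uv
    r=np.array([(u-K[0,2])/K[0,0],(v-K[1,2])/K[1,1],1.])
    d=T[:3,:3]@r; o=T[:3,3]
    if z is None:
        p=im["depth"][int(round(v)),int(round(u))]; return o+d*p
    return o+d*(z-o[2])/d[2]
def save(im,name): cv2.imwrite("pics/"+name,cv2.cvtColor(im,cv2.COLOR_RGB2BGR))
E
python3 - <<'E'
from h import *
for c in("top","scene"):
    im=bot.get_image(c); save(im["img"],c+"0.png"); np.savez(c+"0.npz",**im)
    for t in("shaker","jaw_handle","plate","lid","lid_tab","lid_far","jar_a","flask_a","flask_c","open_plate"):
        for r in bot.landmark_of(t,c):
            if r["conf"]>.2: print(c,t,np.round(r["xy"],1),round(r["conf"],2),np.round(px2w(im,r["xy"]),3))
    print(np.round(im["pose"],3).tolist(),im["K"][0,0])
E
```

```text
top jaw_handle [349.  263.3] 0.94 [ 0.488 -0.107  0.14 ]
top plate [360.7 234.6] 0.41 [ 0.555 -0.134  0.126]
top lid [408.6 357.2] 0.96 [ 0.266 -0.267  0.012]
top lid [199.6 173.4] 0.93 [0.718 0.268 0.013]
top lid [424.2 176. ] 0.91 [ 0.721 -0.306  0.014]
top lid [315.4 253.3] 0.77 [ 0.511 -0.031  0.114]
top lid [290.6 155. ] 0.67 [0.771 0.036 0.011]
top lid_tab [184.8 150.6] 0.98 [0.778 0.31  0.007]
top lid_tab [282.7 126.6] 0.94 [0.837 0.057 0.034]
top lid_tab [418.1 340.2] 0.9 [ 0.311 -0.284  0.039]
top lid_tab [297. 237.] 0.79 [0.546 0.012 0.137]
top lid_tab [403.8 179.2] 0.61 [ 0.706 -0.249  0.041]
top lid_far [393.8 388.2] 0.9 [ 0.19  -0.231  0.009]
top lid_far [204.6 199.8] 0.78 [0.65  0.253 0.007]
top lid_far [328.1 277.7] 0.77 [ 0.456 -0.061  0.116]
top lid_far [296.6 176.9] 0.71 [0.713 0.019 0.011]
top jar_a [247.7 275.9] 0.72 [0.456 0.123 0.12 ]
top jar_a [364.5 235.5] 0.65 [ 0.554 -0.143  0.124]
top flask_a [476.9 279.8] 0.84 [ 0.459 -0.424  0.053]
top flask_a [488.3 214. ] 0.79 [ 0.619 -0.451  0.06 ]
top flask_a [107.3 292.6] 0.7 [0.41  0.468 0.059]
top flask_c [476.9 27
[... 1271 characters left out ...]
 0.112 0.097]
scene jar_a [304.1 288.9] 0.55 [ 0.572 -0.154  0.093]
scene jar_a [320.4 239.2] 0.25 [ 0.517 -0.022  0.112]
scene flask_a [391.9 149.1] 0.89 [0.426 0.461 0.019]
scene flask_a [230.  416.7] 0.8 [ 0.641 -0.487  0.061]
scene flask_a [190.9 367.1] 0.57 [ 0.491 -0.457  0.053]
scene flask_c [391.9 149.1] 0.89 [0.426 0.461 0.019]
scene flask_c [230.  416.7] 0.8 [ 0.641 -0.487  0.061]
scene flask_c [190.9 367.1] 0.57 [ 0.491 -0.457  0.053]
scene open_plate [431.7 176. ] 0.84 [0.583 0.442 0.017]
scene open_plate [303.1 287.4] 0.65 [ 0.572 -0.158  0.103]
[[0.782, 0.497, -0.376, 1.048], [0.623, -0.607, 0.494, -0.739], [0.017, -0.621, -0.784, 1.248], [0.0, 0.0, 0.0, 1.0]] 570.5958535302949
```

View pics/top0.png

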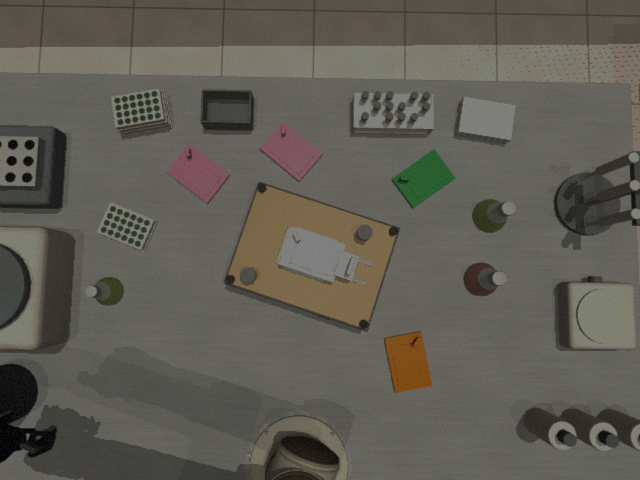

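View pics/scene0.png

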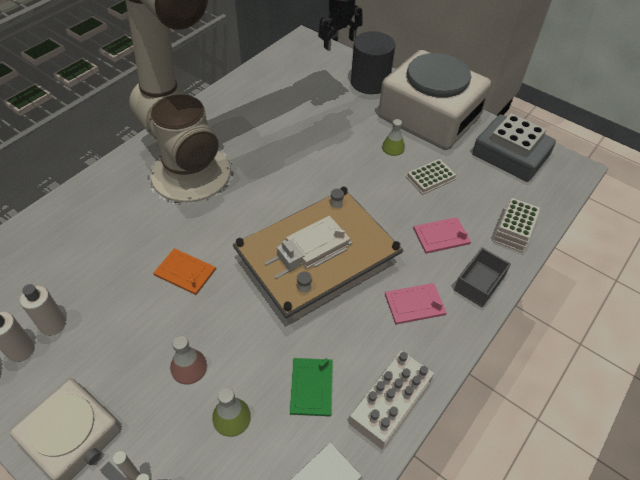

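The candidates for the lid in the top picture are pink (198,173), pink (291,153), green (424,178), orange (408,361) and white on the shaker (312,253). The white one is the lid: it is on the deck at z≈0.113, with the jaw's lip at its right end. Next I fit the deck and lid and check them in an enlarged crop.

```bash
python3 - <<'E'
from h import *
im=dict(np.load("top0.npz")); I=im["img"]
hsv=cv2.cvtColor(I,cv2.COLOR_RGB2HSV)
m=cv2.inRange(hsv,(8,60,80),(25,200,255)); m[:170]=0;m[340:]=0;m[:,:210]=0;m[:,405:]=0
c=max(cv2.findContours(m,0,2)[0],key=cv2.contourArea)
def rect(c,z):
    P=np.array([px2w(im,p,z)[:2] for p in c[:,0].astype(float)],np.float32)
    r=cv2.minAreaRect(P*1000); print(z,r); return r
rect(c,.08)
# dense depth -> world points around the shaker
v,u=np.mgrid[185:330,225:400]; 
K,T=im["K"],im["pose"]; d=im["depth"][v,u]
X=np.stack([(u-K[0,2])/K[0,0]*d,(v-K[1,2])/K[1,1]*d,d],-1)@T[:3,:3].T+T[:3,3]
z=X[...,2]
print("deck z",np.median(z[(m[v,u]>0)]))
s=((z>.105)&(z<.1165)&(hsv[v,u][...,1]<40)).astype(np.uint8)
s=cv2.morphologyEx(s,cv2.MORPH_OPEN,np.ones((3,3)))
n,l,st,ce=cv2.connectedComponentsWithStats(s); k=1+st[1:,4].argmax()
ms=(l==k).astype(np.uint8); cc=max(cv2.findContours(ms,0,2)[0],key=cv2.contourArea); cc=cc+np.array([225,185])
rect(cc,.113); print("lid z",np.median(z[l==k]))
for a,b in((.130,.16),):
    q=(z>a)&(z<b); n,l,st,ce=cv2.connectedComponentsWithStats(q.astype(np.uint8))
    for i in range(1,n):
        if st[i,4]>5: P=X[l==i]; print("high",st[i,4],ce[i]+[225,185],P.mean(0).round(4),P[:,2].max().round(4))
save(cv2.resize(I[210:300,260:390],None,fx=6,fy=6,interpolation=2),"crop0.png")
E
```

```text
0.08 ((509.7645263671875, -22.60986328125), (351.2284851074219, 251.59934997558594), 72.66422271728516)
deck z 0.07988359495855057
0.113 ((509.3799743652344, -23.245162963867188), (133.7296142578125, 93.22700500488281), 72.73011016845703)
lid z 0.11307965673614917
high 39 [296.12820513 235.97435897] [0.548  0.0137 0.1386] 0.1427
high 87 [350.35632184 265.85057471] [ 0.4823 -0.1094  0.146 ] 0.1513
```

View pics/crop0.png

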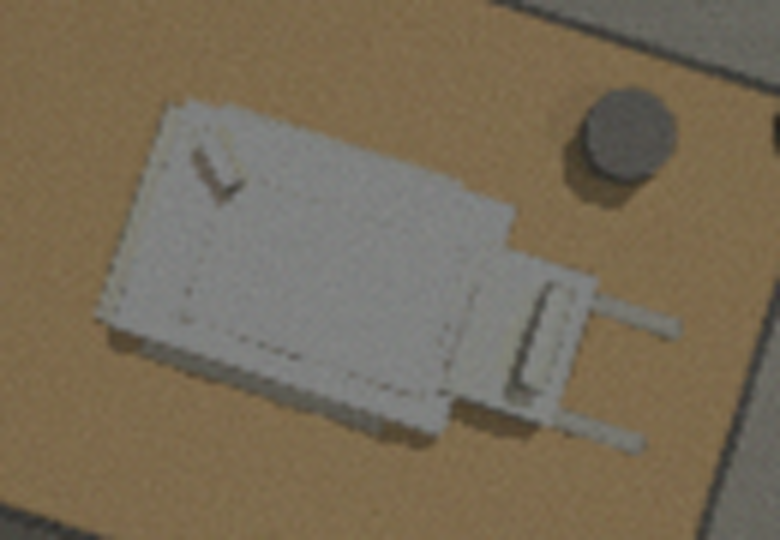

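The crop confirms it: a white lid with its fin at crop (218,170), which is px (296,238), and the jaw handle at crop (540,340), which is px (350,267). The fitted lid is 93×134 mm with yaw -17.3°, and its predicted tab position (0.548, 0.014) matches the depth blob. Next I open the jaw.

```bash
cat >> h.py <<'E'
from scipy.spatial.transform import Rotation as R
C=np.array([.5094,-.0232,0]); YAW=np.deg2rad(-17.3)
RZ=R.from_euler("z",YAW)
def S(x,y,z): return C*[1,1,0]+RZ.apply([x,y,0])+[0,0,z]   # shaker/lid xy -> world, z world
def down(ydir):                                         # tool down, closing along ydir (shaker frame); nearest wrist angle
    best=None
    for s in(1,-1):
        y=RZ.apply(s*np.array([*ydir,0.])/np.hypot(*ydir)); z=np.array([0,0,-1.])
        q=R.from_matrix(np.c_[np.cross(y,z),y,z]).as_quat(scalar_first=True)
        j=bot.ik(list(S(0,0,.25)),list(q))
        if j is not None and (best is None or abs(j[5])<best[0]): best=(abs(j[5]),q)
    print("j6",best[0]); return best[1]
E
python3 - <<'E'
from h import *
q=down((0,1)); h=np.array([.4823,-.1094,0])
bot.move_ptp(list(h+[0,0,.23]),list(q))
bot.set_gripper(.05,40)
bot.servo_line(list(h+[0,0,.126]),velocity=.12)
bot.set_gripper(0,40); print("open",bot.get_opening(),bot.get_wrist_force())
bot.servo_line(list(h+[0,0,.126]+RZ.apply([0,-.038,0])),velocity=.06)
print("open",bot.get_opening(),np.round(bot.get_wrist_force(),1),np.round(bot.get_position(),4),bot.get_time())
bot.wait(.3)
bot.set_gripper(.04); print(np.round(bot.get_wrist_force(),1))
p=np.array(bot.get_position()); bot.servo_line(list(p+[0,0,.11]),velocity=.2)
im=bot.get_image("top"); save(im["img"][190:320,220:410].repeat(4,0).repeat(4,1),"top1.png")
for t in("jaw_handle","lid_tab","lid"):
    for r in bot.landmark_of(t,"top"):
        p=px2w(im,r["xy"]); 
        if p[2]>.08: print(t,r["conf"],np.round(p,4))
print(bot.get_time())
E
```

```text
j6 0.25642963397866403
open 0.009437998973689195 [-0.95227463  0.57826052  5.01397972]
open 0.009050174954331637 [2.1 9.  6.4] [ 0.4716 -0.1445  0.1265] 6.325
[-0.3  0.   0.6]
jaw_handle 0.52 [ 0.4526 -0.083   0.6692]
lid_tab 0.62 [0.5447 0.0127 0.1385]
lid 0.8 [ 0.5092 -0.032   0.1134]
7.925
```

View pics/top1.png

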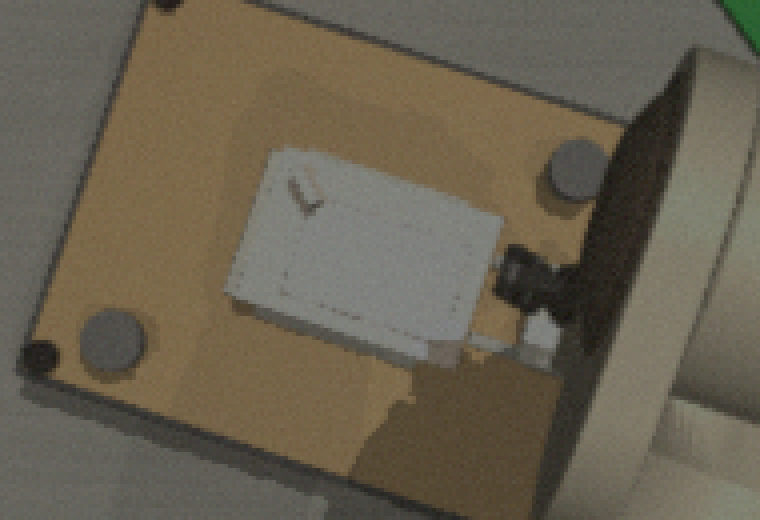

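The jaw has slid about 37 mm and its lip is clear of the lid, whose -y end now shows fully at crop x≈500. Now I move above the tab, check the jaw and grip the fin.

```bash
python3 - <<'E'
from h import *
q=down((-1,1)); t=S(.026,.047,0)
print(t)
bot.move_ptp(list(t+[0,0,.22]),list(q))
for cam in("scene","top"):
    im=bot.get_image(cam)
    for n in("jaw_handle","lid_tab"):
        for r in bot.landmark_of(n,cam):
            p=px2w(im,r["xy"],.147 if n=="jaw_handle" else .142); d=px2w(im,r["xy"])
            if d[2]>.08: print(cam,n,round(r["conf"],2),"shaker xy",np.round(RZ.inv().apply(p-C),4),"depth z",d[2].round(3))
bot.set_gripper(.04,60)
bot.servo_line(list(t+[0,0,.121]),velocity=.12)
print(np.round(bot.get_wrist_force(),2))
bot.set_gripper(0,60)
print("open",bot.get_opening(),bot.get_gripper_force(),np.round(bot.get_wrist_force(),2),np.round(bot.get_position()-t,4),bot.get_time())
im=bot.get_image("scene"); save(cv2.resize(im["img"][170:320,230:410],None,fx=4,fy=4,interpolation=2),"scene2.png")
E
```

```text
j6 0.5289685294187843
[0.5482004  0.01394201 0.        ]
scene jaw_handle 0.95 shaker xy [ 0.0009 -0.1252  0.147 ] depth z 0.148
scene lid_tab 0.68 shaker xy [0.0257 0.0474 0.142 ] depth z 0.141
scene lid_tab 0.58 shaker xy [ 0.1167 -0.1169  0.142 ] depth z 0.11
top jaw_handle 0.78 shaker xy [-0.0052 -0.1234  0.147 ] depth z 0.15
[ 0.07 -0.13  0.49]
open 0.006411279188000023 60.09416699409485 [-0.7   0.72  6.28] [0.0003 0.0002 0.1218] 10.55
```

View pics/scene2.png

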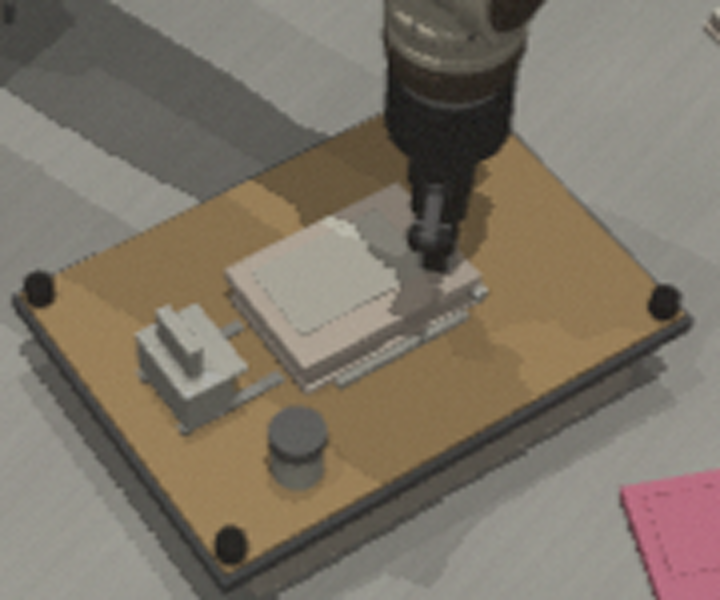

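The fin is gripped: the opening is 6.4 mm, which with the soft pads matches the 8 mm fin. The picture shows the jaw well back, its handle at crop (180,340). Before peeling I compare the handle's depth blob before and after to verify the opening.

```bash
python3 - <<'E'
from h import *
def blob(im):
    v,u=np.mgrid[190:300,230:360]; K,T=im["K"],im["pose"]; d=im["depth"][v,u]
    X=np.stack([(u-K[0,2])/K[0,0]*d,(v-K[1,2])/K[1,1]*d,d],-1)@T[:3,:3].T+T[:3,3]
    L=RZ.inv().apply((X.reshape(-1,3)-C))
    for lo,hi,n in((.143,.155,"handle"),(.115,.124,"jawtop")):
        P=L[(L[:,2]>lo)&(L[:,2]<hi)&(abs(L[:,0])<.04)&(L[:,1]<-.05)]
        print(n,len(P),np.median(P,0).round(4),np.percentile(P[:,1],[3,97]).round(4))
blob(dict(np.load("scene0.npz"))); blob(bot.get_image("scene"))
E
```

```text
handle 55 [-0.0002 -0.0904  0.1462] [-0.0961 -0.0854]
jawtop 254 [ 0.0065 -0.0758  0.1185] [-0.1034 -0.0537]
handle 55 [-0.0008 -0.1267  0.1464] [-0.1313 -0.1217]
jawtop 278 [ 0.007  -0.1117  0.118 ] [-0.1406 -0.0529]
```

The jaw is 36.3 mm open. Now I peel by rotating rigidly about lid_far.

```bash
python3 - <<'E'
from h import *
p0=np.array(bot.get_position()); q0=R.from_quat(bot.get_orientation(),scalar_first=True)
np.savez("grip.npz",p0=p0,q0=q0.as_quat(scalar_first=True))
piv=S(-.041,-.060,.110); d=RZ.apply([.067,.107,0]); a=np.cross(d/np.linalg.norm(d),[0,0,1])
for th in np.arange(.02,.181,.02):
    r=R.from_rotvec(a*th)
    bot.servo_line(list(piv+r.apply(p0-piv)),list((r*q0).as_quat(scalar_first=True)),velocity=.03)
    print(th.round(2),np.round(bot.get_wrist_force(),1),np.round(bot.get_position()-p0,4))
bot.wait(.3); print(bot.get_opening(),bot.get_time())
im=bot.get_image("scene"); save(cv2.resize(im["img"][170:290,270:400],None,fx=5,fy=5,interpolation=2),"scene3.png")
E
```

```text
0.02 [ 1.1  1.9 -2.9] [-0.0005 -0.0002  0.0023]
0.04 [-1.  -2.4  1.4] [-0.0004 -0.0008  0.0055]
0.06 [-0.4 -2.3 -0.9] [-0.0007 -0.0009  0.0078]
0.08 [-1.4 -2.8 -1.1] [-0.0011 -0.001   0.0103]
0.1 [-1.6 -0.9 -1.6] [-0.0015 -0.0013  0.0127]
0.12 [-1.3 -2.5 -2. ] [-0.0019 -0.0016  0.0153]
0.14 [-0.7 -1.9 -1.4] [-0.0023 -0.002   0.0178]
0.16 [-0.8 -1.9 -0.7] [-0.0028 -0.0024  0.0202]
0.18 [-1.2 -2.1 -1.6] [-0.0032 -0.0029  0.0227]
0.0062669659173231335 13.2167
```

View pics/scene3.png

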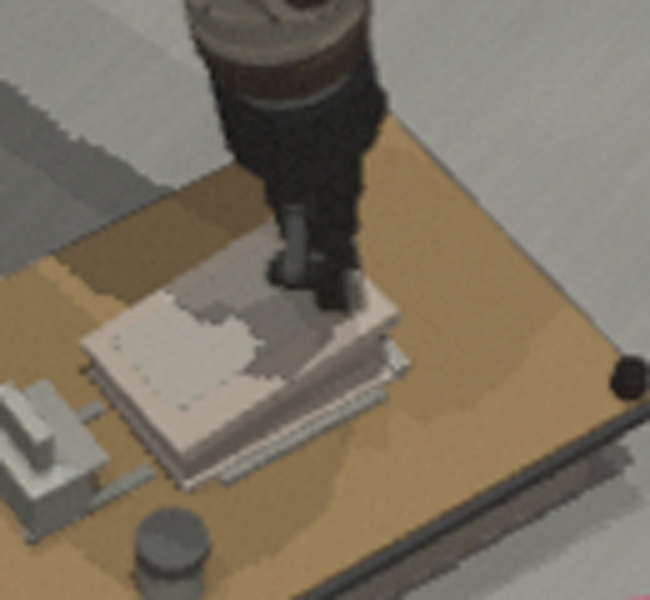

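The lid's tab corner (crop 395,320) is raised, its far corner is down and the plate is seated. Now I free the far pad, lift and level.

```bash
python3 - <<'E'
from h import *
g=np.load("grip.npz"); p0,q0=g["p0"],g["q0"]
p=np.array(bot.get_position())
bot.servo_line(list(p+[0,0,.014]),velocity=.03); print(np.round(bot.get_wrist_force(),1))
bot.servo_line(list(p+[0,0,.05]),velocity=.06)
bot.servo_line(list(p0+[0,0,.125]),list(q0),velocity=.06)
bot.wait(.8); print(bot.get_opening(),bot.get_gripper_force(),np.round(bot.get_wrist_force(),1),bot.get_position(),bot.get_time())
for c in("scene","top"):
    im=bot.get_image(c); save(cv2.resize(im["img"][130:330,220:420],None,fx=3,fy=3,interpolation=2),c+"4.png")
    rs=[r for r in bot.regions_of("lid",c)]
    K,T=im["K"],im["pose"]
    for r in rs:
        v,u=np.nonzero(cv2.erode(r["pixels"].astype(np.uint8),np.ones((3,3)))); d=im["depth"][v,u]
        X=np.stack([(u-K[0,2])/K[0,0]*d,(v-K[1,2])/K[1,1]*d,d],-1)@T[:3,:3].T+T[:3,3]
        if len(X) and np.median(X[:,2])>.1:
            X=X[abs(X[:,2]-np.median(X[:,2]))<.02]; n=np.linalg.svd(X-X.mean(0))[2][2]
            print(c,r["conf"],X.mean(0).round(3),"tilt",np.arccos(abs(n[2])).round(3))
    for r in bot.regions_of("plate",c):
        v,u=np.nonzero(r["pixels"]); d=im["depth"][v,u]
        X=np.stack([(u-K[0,2])/K[0,0]*d,(v-K[1,2])/K[1,1]*d,d],-1)@T[:3,:3].T+T[:3,3]
        print("plate",c,r["conf"],np.median(X,0).round(3),np.percentile(X[:,2],[50,95]).round(3))
E
```

```text
[-0.3 -0.5 -1.3]
0.006272186364829021 59.22678887844086 [ 0.1 -0.5 -1.3] [0.54852963 0.01410547 0.24688394] 16.4667
scene 0.98 [ 0.511 -0.033  0.237] tilt 0.005
plate scene 0.77 [ 0.519 -0.034  0.108] [0.108 0.113]
top 0.87 [ 0.5   -0.073  0.238] tilt 0.02
```

View pics/scene4.png

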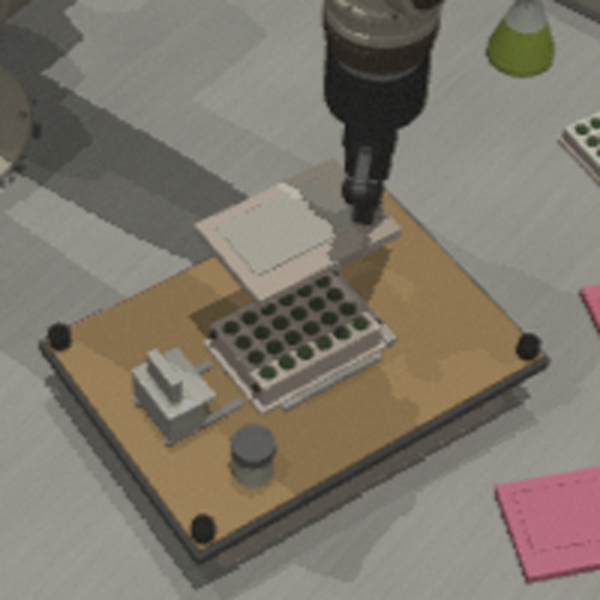

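The lid (crop 300,230) is level, with its top at z≈0.237, about 124 mm above the seated plate (crop 300,340). The jaw is open, so I hand in.

```bash
python3 -c "
from station import bot
print(bot.job_done())"
```

```text
the job is handed in; nothing more can be done
None
```

The job is handed in at about 17 s on the robot's clock: the jaw is about 36 mm open, the lid was peeled tab-first, and it is held level and still about 12 cm above the plate, which looked seated in the last picture; no verdict was returned.

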